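# Fit each heat sink to its circuit board

## Task

Fit the four loose heat sinks to the four circuit boards: lower each one onto the processor chip of the board whose white printed outline has that heat sink's shape and size, so that it lies flat on the chip, centred in the outline and turned in line with it. Do not drop the heat sinks, and leave the camera lens and the pot of screws where they stand.

Things in the scene. Friction and masses are not known exactly. Their poses are not given: they have to be found in the camera images.
- sink_large: Large square aluminium pin-fin heat sink, 54 x 54 mm, 26 mm high (5 mm base plate, square pins above; can be gripped by any two opposite sides), about 0.11 kg. Origin at the centre of its flat underside, z up; it starts upright on the bench. x and y square to its sides.
- sink_long: Long aluminium heat sink with straight fins along its length, 38 mm (x) by 92 mm (y), 26 mm high, about 0.14 kg; grip it across its 38 mm width. Origin at the centre of its flat underside, z up; it starts upright on the bench. y along its length.
- sink_small: Small square aluminium pin-fin heat sink, 36 x 36 mm, 32 mm high, about 0.06 kg. Origin at the centre of its flat underside, z up; it starts upright on the bench. x and y square to its sides.
- sink_round: Round aluminium heat sink with radial fins, 48 mm diameter, 30 mm high, about 0.08 kg. Origin at the centre of its flat underside, z up; it starts upright on the bench.
- board_large: Green board fixed on stand-offs, with a white printed outline of a large square, 59 mm, along x and y; in its middle a square metal-lidded chip, 32 mm wide, top 14 mm above the bench. Origin on the bench below the chip centre, z up. Board top 10 mm up, spanning x -42 to 72 mm, y -45 to +45 mm. Connectors at the +x edge, 24 mm clear of the outline, up to 23 mm above the bench; the rest is lower than the chip. Yaw within 0.5 rad.
- board_long: Green board fixed on stand-offs, with a white printed outline of a long rectangle, 43 (x) by 97 (y) mm; in its middle a square metal-lidded chip, 22 mm wide, top 14 mm above the bench. Origin on the bench below the chip centre, z up. Board top 10 mm up, spanning x -32 to +64 mm, y -58 to +58 mm. Connectors at the +x edge, 24 mm clear of the outline, up to 23 mm above the bench; the rest is lower than the chip. Yaw within 0.5 rad.
- board_small: Green board fixed on stand-offs, with a white printed outline of a small square, 41 mm, along x and y; in its middle a square metal-lidded chip, 20 mm wide, top 14 mm above the bench. Origin on the bench below the chip centre, z up. Board top 10 mm up, spanning x -32 to +62 mm, y -35 to +35 mm. Connectors at the +x edge, 24 mm clear of the outline, up to 23 mm above the bench; the rest is lower than the chip. Yaw within 0.5 rad.
- board_round: Green board fixed on stand-offs, with a white printed circle of 53 mm diameter; in its middle a square metal-lidded chip, 22 mm wide, top 14 mm above the bench. Origin on the bench below the chip centre, z up. Board top 10 mm up, spanning x -38 to +66 mm, y -40 to +40 mm. Connectors at the +x edge, 24 mm clear of the outline, up to 23 mm above the bench; the rest is lower than the chip. Yaw within 0.5 rad.
- lens: Bystander: black camera lens standing loose on its end between the work, 38 mm diameter, 44 mm high; origin at the centre of its underside. To be left where it stands.
- screw_pot: Bystander: small clear plastic pot of screws standing loose between the work, 46 mm diameter at the rim, 22 mm high, open on top; origin at the centre of its underside. To be left where it stands.
There are look-alikes about, which are no part of the job. What is shaped like the sink_large but blue or red is not meant.

How it is judged:
By the outcome, as a careful person would: the job done as asked, in the order asked, and still so for the second after the job is handed in, with the robot touching nothing.
It also fails if it takes over 106 s, if anything falls off the work surface, if the arm or the gripper's body presses on something with over 40 N, if the wrist force passes 120 N, or if a joint passes its speed limit or range.

## Robot

A 7-joint arm with a two-finger parallel gripper is mounted at the origin on the work surface. World frame = base frame: x ahead of the robot, y to its left, z up, the work surface at z = 0. Lengths are in m, angles in rad, forces in N, time in s.
With the tool pointing down it reaches from about 0.4 to 0.875 m from the base axis. Payload 4.4 kg.
Tool frame: the origin (TCP) lies midway between the tips of the shut fingers; the grasp point (between the pads) lies 19 mm behind it; z points along the fingers, y is the line along which they close (so a half turn about z gives the same grasp; the last joint's range is limited). The gripper opens to 85 mm and grips with 20 to 120 N. Pads are 22 mm wide; open, the fingers measure 114 mm over their backs; the gripper's body (76 mm by 85 mm) begins 54 mm behind the grasp point. The pads swing forward as they close: fully open they stand 13 mm farther back than shut.
Start: joints at [-1.334, 0.628, 0.038, 1.517, -0.027, 0.996, -0.02], TCP at [0.194, 0.62, 0.231] pointing down, gripper open.
Joint ranges: [-3.06, 3.06], [-0.37, 2.12], [-1.25, 1.32], [0.18, 2.47], [-1.1, 4.24], [0.23, 1.98], [-2.94, 2.94]. Speed limits (rad/s): [2.57, 2.57, 3.14, 3.14, 3.14, 3.14, 3.14].

## Interface

Orientations are given as a unit quaternion [x, y, z, w].
In Python, from plant import arm, optics, order gives the robot as it stands.
- The arm moves only by the tool play_rows, never from a script. Its argument "commands" is a list of rows, each a list of 2 entries, a list of its own where there are three numbers: the shift along the tool's x, y, z as a fraction of full scale, then the turn about the tool's z as a fraction of full scale. In form: [[[dx, dy, dz], yaw], ...]. A call has 1 to 8 rows; each row is the pose to reach, as a shift and turn from the pose commanded when the call began, along the tool's axes at that moment; what a row does not reach only later rows make up. Full scale, the value 1, is 0.3 m for a shift and 0.5 rad for a turn. A row lasts 1/8 s, in which the tool goes at most 62.5 mm and 10.7 degrees, less where a joint would pass 70% of its speed; a pose out of reach is approached as far as the arm can. A call with a number of a shift or a turn outside -1 to 1 is refused whole. A call with a gripper value outside its range is refused whole. "claw" is the closure in counts, from 0 (fully open) to 255 (shut), set as the call begins (left out, the last holds). The fingers move at their own pace and stop on an object; "newtons" is the grip in N (left out, the last holds). Time passes only in rows, so rows that repeat a pose let the fingers close. It gives the time, the measured TCP pose, the force, the opening and the grip force at its end, in the units of the state.
- arm.read_state(): the state, without advancing time (a new reading comes with each control period).
- optics.grab_frame(name): name is "side" or "top" or "wrist"; returns (picture, depth): 384x512x3 uint8, blue, green, red; 384x512 float32, m along the optical axis (not along the pixel's ray), 0 where there is no reading.
- optics.camera_info(name): a dict with "fx", "fy", "cx", "cy" (pixels), "D" ([k1, k2, p1, p2, k3] as OpenCV has them; the pictures are not rectified), "eye" and "orientation" of the camera in the world. Camera axes: x right, y up, looking along -z (the intrinsics and any distortion apply to the point x, -y, -z); pixel columns grow to the right and rows downward; lengths in m; the calibration is good to about 2 mm. A picture is of the moment at which its call begins: read the wrist's pose just before it. camera_info takes no time and is no camera call; for the wrist camera it gives the pose at the moment of the call.
- order.sign_off(): hands the job in; it is judged then, once.
The state is a dict: "time": time; "qpos": joint angles; "dq": joint speeds; "tau": joint torques, N m; "tool_pos": TCP position; "eef_rot": TCP orientation; "ft_force": force on the tool from outside, world axes, zero at the start; "wrist_torque": the same for the moment, N m; "gripper_width": finger opening in m; "grasp_force": force on a finger pad.
Only numpy, scipy, OpenCV 4.12 (cv2) and the standard library are available. Lean on these libraries where they do the work, as an engineer would, in place of code of your own. Each camera call takes 0.05 s, during which the arm holds its last target. There are 200 camera calls.

## Working session

There is one attempt and no reset: what is moved stays moved. The work goes in short steps, Python scripts to look and compute and a tool call to move; the robot and the scene stay as the last step left them, time stands still between calls to the robot, and variables do not carry over. Pictures are saved under pics/ and viewed, at most 14 in all, crops included, and the job is handed in when it is done.

Besides the shell and the picture viewer there is one more tool, called after ">>>" by a JSON object that holds its "fn" and its "kwargs", one argument or row to a line. play_rows: Moves the arm, as the interface text tells. Shift numbers are shares of 0.3 m and turn numbers shares of 0.5 rad, none past 1 either way. Its arguments: {"type":"object","properties":{"commands":{"type":"array","items":{"type":"array"}},"claw":{"type":"number"},"newtons":{"type":"number"}},"required":["commands"]}

```bash
ls; mkdir -p pics; python3 - <<'E'
from plant import arm, optics, order
import cv2, numpy as np
print(arm.read_state())
for n in ("top","side","wrist"):
    p,d=optics.grab_frame(n); cv2.imwrite(f"pics/{n}0.png",p); np.save(f"pics/{n}0.npy",d)
    print(n,optics.camera_info(n), np.median(d[d>0]))
E
```

```text
pics
{'time': 0.0, 'qpos': array([-1.33385775,  0.62937072,  0.03843312,  1.51839299, -0.02700151,
        0.99630323, -0.01999388]), 'dq': array([-0.00032263,  0.00070084, -0.00070161, -0.00031191, -0.00058736,
       -0.0008219 , -0.00210697]), 'tau': array([-7.37405189e-04, -5.63406944e+01,  1.22652300e+00, -1.93435371e+01,
        1.11550838e-02,  1.08868699e-02, -7.66978502e-06]), 'tool_pos': array([0.19356392, 0.61983591, 0.23036501]), 'eef_rot': array([ 1.50785962e-01,  9.88565950e-01, -9.68626596e-04, -1.36988628e-04]), 'ft_force': array([-0.09817921, -0.72663559,  0.19133275]), 'wrist_torque': array([ 0.00207016,  0.00560329, -0.03649679]), 'grasp_force': 0.0, 'gripper_width': 0.0852156296158877}
top {'fx': 424.54253816386887, 'fy': 424.54253816386887, 'cx': 265.3480454406573, 'cy': 187.9652374344713, 'D': array([-0.15521445,  0.        ,  0.        ,  0.        ,  0.        ]), 'eye': array([ 0.33401044, -0.01123617,  1.06982455]), 'orientation': array([-0.05809527,  0.0381036 ,  0.71372577, -0.69697101])} 1.0691648
side {'fx': 400.34672612430927, 'fy': 400.34672612430927, 'cx': 260.56637638849173, 'cy': 200.95573315151236, 'D': array([-0.13330091,  0.        ,  0.        ,  0.        ,  0.        ]), 'eye': array([ 0.00356912, -0.64898264,  0.64552346]), 'orientation': array([ 0.42874796, -0.13306924, -0.28417628,  0.84717861])} 1.0225738
wrist {'fx': 300.2337301553288, 'fy': 300.2337301553288, 'cx': 257.73295183601687, 'cy': 187.42556106320185, 'D': array([-0.06491573,  0.        ,  0.        ,  0.        ,  0.        ]), 'eye': array([0.11380264, 0.64639491, 0.37286523]), 'orientation': array([-0.13382173, -0.09721064,  0.58385211,  0.79483241])} 0.36606687
```

View pics/top0.png

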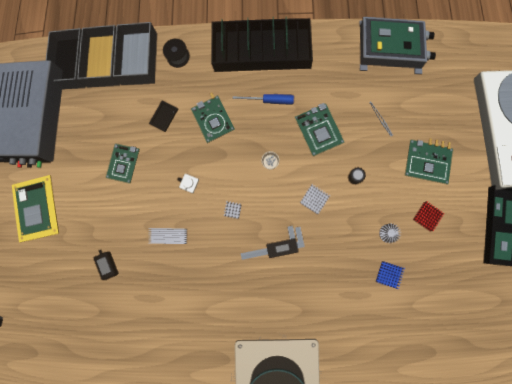

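View pics/side0.png

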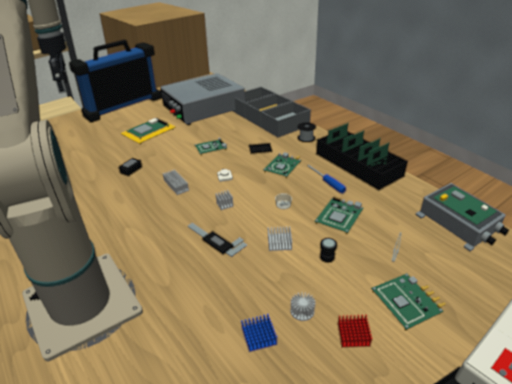

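View pics/wrist0.png

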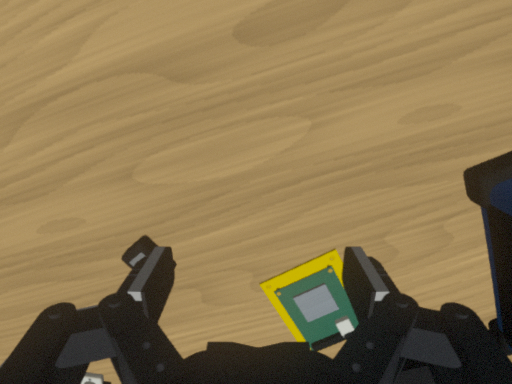

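Top view: boards are round (213,118), large (320,130), long (430,162) and small (123,163). Sinks are long (168,236), small (232,210), large (315,199) and round (390,233). The lens is at (357,175) and the pot at (270,160). Possible mix-ups: red (428,216) and blue (390,275) pin-fin blocks for sink_large, the yellow-framed board (35,208), the white part (188,183) and the black square (163,116). I choose the grey ones on the bench. The wrist view shows only the yellow-framed board at (315,300).

```bash
cat > h.py <<'E'
import cv2, numpy as np
from scipy.spatial.transform import Rotation as R
from plant import arm, optics
def rays(ci,uv):
    K=np.array([[ci['fx'],0,ci['cx']],[0,ci['fy'],ci['cy']],[0,0,1]])
    n=cv2.undistortPoints(np.array(uv,float).reshape(-1,1,2),K,ci['D']).reshape(-1,2)
    return R.from_quat(ci['orientation']).apply(np.c_[n[:,0],-n[:,1],-np.ones(len(n))])
def onplane(ci,uv,z):
    d=rays(ci,uv); e=ci['eye']; return (e+d*((z-e[2])/d[:,2])[:,None])[:,:2]
def project(ci,P):
    K=np.array([[ci['fx'],0,ci['cx']],[0,ci['fy'],ci['cy']],[0,0,1]])
    c=R.from_quat(ci['orientation']).inv().apply(np.atleast_2d(P)-ci['eye'])
    c=c*[1,-1,-1]
    return cv2.projectPoints(c,np.zeros(3),np.zeros(3),K,ci['D'])[0].reshape(-1,2)
def togo(st,xy,z,yaw=None):
    """fractions to go from state pose to a world point (tool down); yaw = world angle of tool y axis"""
    r=R.from_quat(st['eef_rot']); d=r.inv().apply(np.r_[xy,z]-st['tool_pos'])
    ty=r.apply([0,1,0]); t=0
    if yaw is not None:
        a=np.arctan2(ty[1],ty[0]); t=(yaw-a+np.pi/2)%np.pi-np.pi/2; t=-t
    return np.round(d/.3,3), round(t/.5,3)
E
python3 - <<'E'
from h import *
ci=optics.camera_info('top')
im=cv2.imread('pics/top0.png');D=np.load('pics/top0.npy')
B=dict(round=(213,118),large=(320,130),long=(430,162),small=(123,163))
S=dict(long=(168,236,.026),small=(232,210,.032),large=(315,199,.026),round=(390,233,.030),lens=(357,175,.044),pot=(270,160,.02))
for k,(u,v) in B.items(): print('board',k,onplane(ci,[(u,v)],.014).round(3),D[v,u])
for k,(u,v,z) in S.items():
    p=onplane(ci,[(u,v)],z)[0]; print('sink',k,p.round(3),'r',np.hypot(*p).round(3),D[v,u])
st=arm.read_state();r=R.from_quat(st['eef_rot']);cw=optics.camera_info('wrist')
print('cam in tool',r.inv().apply(cw['eye']-st['tool_pos']),'axes',(r.inv()*R.from_quat(cw['orientation'])).as_matrix().round(3))
print('tcp px',project(cw,st['tool_pos']),'height check',[ (ci['eye'][2]-D[v,u]) for u,v in B.values()])
E
```

```text
board round [[0.666 0.149]] 1.0972021
board large [[ 0.625 -0.126]] 1.0822555
board long [[ 0.535 -0.407]] 1.0681185
board small [[0.554 0.387]] 1.0911881
sink long [0.363 0.262] r 0.447 1.0650489
sink small [0.424 0.1  ] r 0.436 1.0642351
sink large [ 0.447 -0.105] r 0.459 1.0707551
sink round [ 0.357 -0.287] r 0.458 1.0246037
sink lens [ 0.501 -0.209] r 0.543 1.0281862
sink pot [0.549 0.004] r 0.549 1.0847753
cam in tool [ 0.08407223  0.00118263 -0.14226481] axes [[-0.001  0.945  0.326]
 [ 1.     0.001  0.001]
 [ 0.     0.326 -0.945]]
tcp px [[255.81067175 248.56528459]] height check [np.float64(-0.0273775136387564), np.float64(-0.012430933705589897), np.float64(0.0017060959422372513), np.float64(-0.021363524190209038)]
```

>>> {"fn": "play_rows", "kwargs": {
  "commands": [
    [[-0.893, -0.972, 0.3], 1],
    [[-0.893, -0.972, 0.3], 1],
    [[-0.893, -0.972, 0.3], 1],
    [[-0.893, -0.972, 0.3], 1],
    [[-0.893, -0.972, 0.3], 1],
    [[-0.893, -0.972, 0.3], 1],
    [[-0.893, -0.972, 0.3], 1],
    [[-0.893, -0.972, 0.3], 1]
  ]
}}

```text
time: 1.15
tool_pos: [0.3633, 0.2593, 0.1409]
eef_rot: [0.393, 0.919, -0.001, -0.0]
ft_force: [-0.3, 0.5, -0.1]
gripper_width: 0.0855
grasp_force: 0.0
```

>>> {"fn": "play_rows", "kwargs": {
  "commands": [
    [[0, 0, 0], 1],
    [[0, 0, 0], 1],
    [[0, 0, 0], 1],
    [[0, 0, 0], 1]
  ]
}}

```text
time: 1.65
tool_pos: [0.3621, 0.2636, 0.1414]
eef_rot: [0.605, 0.796, 0.0, -0.0]
ft_force: [-0.7, -0.4, 1.4]
gripper_width: 0.0855
grasp_force: 0.0
```

>>> {"fn": "play_rows", "kwargs": {
  "commands": [
    [[0, 0, 0], 0.54],
    [[0, 0, 0], 0.54],
    [[0, 0, 0], 0.54],
    [[0, 0, 0], 0.54]
  ]
}}

```text
time: 2.15
tool_pos: [0.3624, 0.2626, 0.1413]
eef_rot: [0.707, 0.708, 0.0, -0.0]
ft_force: [0.7, 0.1, -0.5]
gripper_width: 0.0856
grasp_force: 0.0
```

```bash
python3 - <<'E'
from h import *
st=arm.read_state();p,d=optics.grab_frame('wrist');cv2.imwrite('pics/w1.png',p)
print(st['time'],st['tool_pos'],st['eef_rot'],st['qpos'].round(2),optics.camera_info('wrist')['eye'])
E
```

```text
2.15 [0.3623865  0.26264785 0.14132835] [ 7.06678043e-01  7.07535241e-01  6.30638298e-05 -1.49903742e-04] [-0.93  0.52  0.34  2.16 -0.35  0.51 -0.32] [0.36262082 0.3475832  0.28362599]
```

View pics/w1.png

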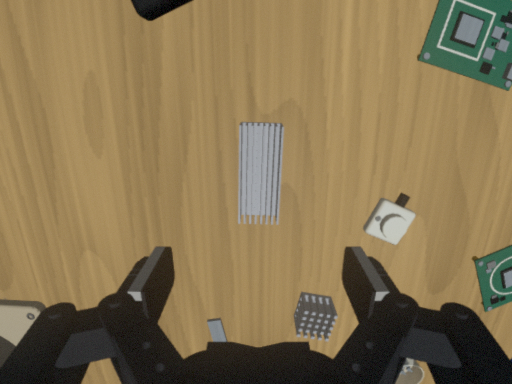

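The wrist view shows sink_long, grey with straight fins, at (261,172). The small sink is at (316,316), the white part at (390,220) and board_small at (476,30). The choice is confirmed.

```bash
cat >> h.py <<'E'
def cloud(ci,d):
    v,u=np.mgrid[0:384,0:512]; r=rays(ci,np.c_[u.ravel(),v.ravel()])
    ax=R.from_quat(ci['orientation']).apply([0,0,-1])
    P=ci['eye']+r*(d.ravel()/(r@ax))[:,None]; P[d.ravel()==0]=np.nan
    return P.reshape(384,512,3)
def sink(name='wrist',near=(0,0),zlo=.012,rad=.06,ci=None,d=None):
    """rect of the upright thing nearest `near`: depth points above zlo"""
    P=cloud(ci,d); m=(P[...,2]>zlo)&(np.hypot(P[...,0]-near[0],P[...,1]-near[1])<rad)
    m=m.astype(np.uint8); n,L,s,c=cv2.connectedComponentsWithStats(m)
    k=1+np.argmax(s[1:,4]); q=P[L==k]
    r=cv2.minAreaRect((q[:,:2]*1000).astype(np.float32)); z=np.percentile(q[:,2],[5,50,95])
    return np.array(r[0])/1000,np.array(r[1])/1000,r[2],z,cv2.minAreaRect(np.argwhere(L==k)[:,::-1].astype(np.float32))
E
python3 - <<'E'
from h import *
st=arm.read_state();ci=optics.camera_info('wrist');p,d=optics.grab_frame('wrist');np.save('pics/w1.npy',d)
P=cloud(ci,d); print('bench z',P[150,150],P[60,300])
for zlo in (.008,.015,.02): print(zlo,sink(near=(.363,.262),zlo=zlo,ci=ci,d=d))
# colour
hsv=cv2.cvtColor(p,cv2.COLOR_BGR2HSV); m=((hsv[...,1]<50)).astype(np.uint8); m[:100]=0;m[245:]=0;m[:,:200]=0;m[:,320:]=0
c=cv2.minAreaRect(np.argwhere(m)[:,::-1].astype(np.float32)); b=cv2.boxPoints(c); print(c,'\n',onplane(ci,b,.026).round(4))
print(optics.camera_info('top')['eye'],st['gripper_width'])
E
```

```text
bench z [ 0.25819656  0.28803799 -0.0012065 ] [ 0.40021432  0.36880958 -0.00070925]
0.008 (array([0.36299658, 0.26802667]), array([0.11997616, 0.03407675]), 0.037747398018836975, array([0.1674825 , 0.21626837, 0.2314009 ]), ((259.5, 314.5), (357.0, 137.0), 0.0))
0.015 (array([0.36299658, 0.26802667]), array([0.11997616, 0.03407675]), 0.037747398018836975, array([0.1674825 , 0.21626837, 0.2314009 ]), ((259.5, 314.5), (357.0, 137.0), 0.0))
0.02 (array([0.36299658, 0.26802667]), array([0.11997616, 0.03407675]), 0.037747398018836975, array([0.1674825 , 0.21626837, 0.2314009 ]), ((259.5, 314.5), (357.0, 137.0), 0.0))
((259.8467102050781, 172.82492065429688), (44.19522476196289, 101.41224670410156), 1.5074357986450195) 
 [[0.3425 0.2233]
 [0.347  0.3179]
 [0.3844 0.3169]
 [0.3844 0.2221]]
[ 0.33401044 -0.01123617  1.06982455] 0.08550014806280895
```

```bash
sed -i 's/m=(P\[...,2\]>zlo)&/m=(P[...,2]>zlo)\&(P[...,2]<.06)\&/' h.py
python3 - <<'E'
from h import *
ci=optics.camera_info('wrist');d=np.load('pics/w1.npy')
for zlo in (.005,.012,.02): print(zlo,sink(near=(.363,.262),zlo=zlo,ci=ci,d=d))
P=cloud(ci,d);print(P[60:235:8,262].round(4)[:,1:]); print(P[170,225:295:3].round(4)[:,[0,2]])
E
```

```text
0.005 (array([0.36408902, 0.26844757]), array([0.0926891 , 0.03806721]), 88.05320739746094, array([0.00516352, 0.02495167, 0.0266469 ]), ((259.6064147949219, 172.98806762695312), (44.16154861450195, 101.2868423461914), 1.7357046604156494))
0.012 (array([0.382164  , 0.26796713]), array([0.09242069, 0.00202468]), 88.15348052978516, array([0.01377184, 0.02520262, 0.02665896]), ((278.79901123046875, 174.01707458496094), (3.3659377098083496, 100.12238311767578), 3.2704880237579346))
0.02 (array([0.3821272 , 0.26796814]), array([0.09242168, 0.00199014]), 88.08045959472656, array([0.02172269, 0.0255329 , 0.02669681]), ((279.12811279296875, 174.50732421875), (2.652815580368042, 99.18106842041016), 3.2704880237579346))
[[ 3.686e-01 -8.000e-04]
 [ 3.618e-01  1.000e-04]
 [ 3.551e-01 -8.000e-04]
 [ 3.482e-01  6.000e-04]
 [ 3.412e-01 -6.000e-04]
 [ 3.342e-01  1.100e-03]
 [ 3.270e-01 -5.000e-04]
 [ 3.197e-01 -6.000e-04]
 [ 3.131e-01  5.000e-03]
 [ 3.057e-01  4.500e-03]
 [ 2.994e-01  1.150e-02]
 [ 2.946e-01  2.390e-02]
 [ 2.879e-01  2.620e-02]
 [ 2.807e-01  2.610e-02]
 [ 2.731e-01  2.530e-02]
 [ 2.660e-01  2.650e-02]
 [ 2.579e-01  2.520e-02]
 [ 2.502e-01  2.530e-02]
 [ 2.338e-01  4.600e-03]
 [ 2.249e-01  4.100e-03]
 [ 2.144e-01  8.000e-04]
 [ 2.048e-01  0.000e+00]]
[[ 3.308e-01  4.000e-04]
 [ 3.337e-01 -0.000e+00]
 [ 3.367e-01  5.000e-04]
 [ 3.395e-01 -6.000e-04]
 [ 3.425e-01  0.000e+00]
 [ 3.470e-01  2.630e-02]
 [ 3.486e-01  3.900e-03]
 [ 3.522e-01  2.300e-02]
 [ 3.544e-01  4.100e-03]
 [ 3.573e-01  4.600e-03]
 [ 3.602e-01  4.900e-03]
 [ 3.631e-01  5.700e-03]
 [ 3.658e-01  1.390e-02]
 [ 3.688e-01  4.700e-03]
 [ 3.711e-01  2.520e-02]
 [ 3.746e-01  5.100e-03]
 [ 3.765e-01  2.440e-02]
 [ 3.804e-01  4.500e-03]
 [ 3.818e-01  2.500e-02]
 [ 3.865e-01  9.000e-04]
 [ 3.896e-01 -5.000e-04]
 [ 3.924e-01  4.000e-04]
 [ 3.956e-01 -1.000e-03]
 [ 3.984e-01 -3.000e-04]]
```

>>> {"fn": "play_rows", "kwargs": {
  "commands": [
    [[0.0193, 0.0057, 0.468], 0.07],
    [[0.0193, 0.0057, 0.468], 0.07],
    [[0.0193, 0.0057, 0.468], 0.07],
    [[0.0193, 0.0057, 0.468], 0.07],
    [[0.0193, 0.0057, 0.468], 0.07]
  ]
}}

```text
time: 2.88
tool_pos: [0.3648, 0.2682, 0.0017]
eef_rot: [0.72, 0.694, 0.001, 0.0]
ft_force: [1.1, 0.4, 0.6]
gripper_width: 0.0854
grasp_force: 0.0
```

>>> {"fn": "play_rows", "kwargs": {
  "commands": [
    [[0, 0, 0], 0],
    [[0, 0, 0], 0],
    [[0, 0, 0], 0],
    [[0, 0, 0], 0]
  ],
  "claw": 255,
  "newtons": 40
}}

```text
time: 3.38
tool_pos: [0.3646, 0.2684, 0.0018]
eef_rot: [0.72, 0.694, 0.001, -0.0]
ft_force: [-1.5, 0.5, 6.7]
gripper_width: 0.0372
grasp_force: 40.1
```

>>> {"fn": "play_rows", "kwargs": {
  "commands": [
    [[0, 0, -0.2], 0],
    [[0, 0, -0.4], 0],
    [[-0.2, 0.05, -0.57], 0],
    [[-0.4, 0.11, -0.57], 0],
    [[-0.6, 0.16, -0.57], 0],
    [[-0.82, 0.22, -0.57], 0]
  ]
}}

```text
time: 4.12
tool_pos: [0.4168, 0.0375, 0.1723]
eef_rot: [0.72, 0.694, 0.0, 0.0]
ft_force: [1.6, -0.0, -1.8]
gripper_width: 0.0371
grasp_force: 41.6
```

>>> {"fn": "play_rows", "kwargs": {
  "commands": [
    [[-0.2, 0.05, 0], 0],
    [[-0.4, 0.11, 0], 0],
    [[-0.6, 0.16, 0], 0],
    [[-0.82, 0.22, 0], 0]
  ]
}}

```text
time: 4.62
tool_pos: [0.472, -0.2052, 0.1718]
eef_rot: [0.72, 0.694, 0.0, -0.0]
ft_force: [2.0, 0.5, -1.4]
gripper_width: 0.0376
grasp_force: 41.6
```

>>> {"fn": "play_rows", "kwargs": {
  "commands": [
    [[-0.2, 0.05, 0], 0],
    [[-0.4, 0.11, 0], 0],
    [[-0.6, 0.16, 0], 0],
    [[-0.82, 0.22, 0], 0],
    [[-0.82, 0.22, 0], 0],
    [[-0.82, 0.22, 0], 0],
    [[-0.82, 0.22, 0], 0]
  ]
}}

```text
time: 5.5
tool_pos: [0.5294, -0.4495, 0.1715]
eef_rot: [0.72, 0.694, 0.001, -0.001]
ft_force: [0.6, 0.7, -0.5]
gripper_width: 0.0369
grasp_force: 41.5
```

```bash
cat >> h.py <<'E'
def shot(tag):
    st=arm.read_state();ci=optics.camera_info('wrist');p,d=optics.grab_frame('wrist')
    cv2.imwrite(f'pics/{tag}.png',p); np.savez(f'pics/{tag}.npz',d=d,eye=ci['eye'],q=ci['orientation'])
    print('t',st['time'],'tcp',st['tool_pos'].round(4),'yaw_y',np.degrees(np.arctan2(*R.from_quat(st['eef_rot']).apply([0,1,0])[1::-1])).round(2),'w',st['gripper_width'].round(4))
    return st,ci,p,d
def outline(ci,p,z=.010):
    """rects of white printed outlines, in world at height z"""
    h=cv2.cvtColor(p,cv2.COLOR_BGR2HSV)
    m=((h[...,1]<70)&(h[...,2]>165)).astype(np.uint8)
    cs,hi=cv2.findContours(m,cv2.RETR_CCOMP,cv2.CHAIN_APPROX_NONE)
    for i,c in enumerate(cs):
        if hi[0][i][3]<0 or len(c)<60: continue      # inner borders of rings only
        w=onplane(ci,c.reshape(-1,2),z); r=cv2.minAreaRect((w*1000).astype(np.float32))
        if 25<min(r[1]) and max(r[1])<110: print('outline px',c.reshape(-1,2).mean(0).round(0),'xy',np.array(r[0]).round(1),'size',np.array(r[1]).round(1),'ang',round(r[2],2))
def chip(ci,d,near,rad=.03):
    P=cloud(ci,d); m=(P[...,2]>.0118)&(P[...,2]<.017)&(np.hypot(P[...,0]-near[0],P[...,1]-near[1])<rad)
    n,L,s,c=cv2.connectedComponentsWithStats(m.astype(np.uint8)); q=P[L==1+np.argmax(s[1:,4])]
    r=cv2.minAreaRect((q[:,:2]*1000).astype(np.float32)); print('chip',np.array(r[0]).round(1),np.array(r[1]).round(1),round(r[2],1),'z',np.median(q[:,2]).round(4))
E
python3 - <<'E'
from h import *
st,ci,p,d=shot('w2'); outline(ci,p); chip(ci,d,(.535,-.407))
E
```

```text
Traceback (most recent call last):
  File "h.py", line 37, in shot
    print('t',st['time'],'tcp',st['tool_pos'].round(4),'yaw_y',np.degrees(np.arctan2(*R.from_quat(st['eef_rot']).apply([0,1,0])[1::-1])).round(2),'w',st['gripper_width'].round(4))
                                                                                                                                                      ^^^^^^^^^^^^^^^^^^^^^^^^^
AttributeError: 'float' object has no attribute 'round'
```

View pics/w2.png

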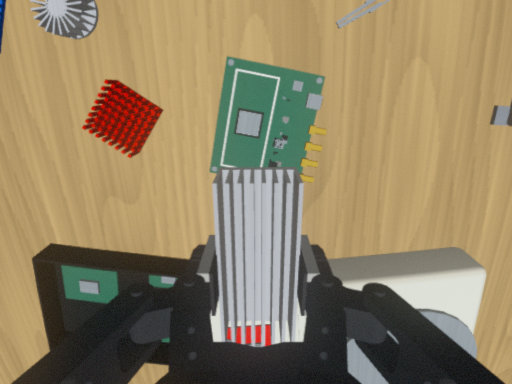

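The view shows the sink held square, and board_long at (265,115) with its outline cut off below row 168 by the sink. The red look-alike is at (122,118) and the round sink at (65,15). I'll shift a little farther for the whole outline.

>>> {"fn": "play_rows", "kwargs": {
  "commands": [
    [[-0.16, 0, -0.1], 0],
    [[-0.16, 0, -0.1], 0],
    [[-0.16, 0, -0.1], 0],
    [[-0.16, 0, -0.1], 0]
  ]
}}

```text
time: 6.05
tool_pos: [0.5281, -0.4976, 0.2011]
eef_rot: [0.719, 0.695, 0.001, -0.001]
ft_force: [0.8, 0.7, -1.4]
gripper_width: 0.0373
grasp_force: 41.6
```

```bash
sed -i "s/st\['gripper_width'\].round(4)/round(st['gripper_width'],4)/" h.py
python3 - <<'E'
from h import *
st,ci,p,d=shot('w3'); outline(ci,p); chip(ci,d,(.535,-.407))
P=cloud(ci,d); 
# held sink in tool frame: points within reach of the tcp
r=R.from_quat(st['eef_rot']); q=r.inv().apply(P.reshape(-1,3)-st['tool_pos']); 
m=(abs(q[:,1])<.0175)&(abs(q[:,0])<.07)&(abs(q[:,2])<.03)
print('sink in tool: x',np.percentile(q[m,0],[.5,99.5]),'y',np.percentile(q[m,1],[1,99]),'z',np.percentile(q[m,2],[2,50,98]))
E
```

```text
t 6.05 tcp [ 0.5281 -0.4976  0.2011] yaw_y -2.02 w 0.0373
outline px [249.  71.] xy [ 522.4 -400.3] size [94.8 40.7] ang 77.01
chip [ 522.1 -400.4] [26.5 25.7] 76.1 z 0.0136
sink in tool: x [-0.04453326  0.04644563] y [-0.01736612  0.01740518] z [-0.0246303  -0.01317847 -0.00165425]
```

>>> {"fn": "play_rows", "kwargs": {
  "commands": [
    [[0.322, -0.031, 0], 0.383],
    [[0.322, -0.031, 0.2], 0.383],
    [[0.322, -0.031, 0.4], 0.383],
    [[0.322, -0.031, 0.52], 0.383],
    [[0.322, -0.031, 0.52], 0.383],
    [[0.322, -0.031, 0.52], 0.383],
    [[0.322, -0.031, 0.52], 0.383]
  ]
}}

```text
time: 6.98
tool_pos: [0.5227, -0.4042, 0.0482]
eef_rot: [0.783, 0.622, 0.0, 0.002]
ft_force: [-0.4, -0.8, -1.4]
gripper_width: 0.0373
grasp_force: 41.4
```

```bash
python3 - <<'E'
from h import *
st=arm.read_state(); print(st['tool_pos'],togo(st,(.5223,-.4007),.0162,np.radians(-13)))
E
```

```text
[ 0.52270311 -0.40423721  0.04819691] (array([ 0.011, -0.004,  0.107]), np.float64(-0.003))
```

>>> {"fn": "play_rows", "kwargs": {
  "commands": [
    [[0.011, -0.004, 0.04], 0],
    [[0.011, -0.004, 0.07], 0],
    [[0.011, -0.004, 0.085], 0],
    [[0.011, -0.004, 0.095], 0],
    [[0.011, -0.004, 0.1], 0],
    [[0.011, -0.004, 0.103], 0],
    [[0.011, -0.004, 0.103], 0]
  ]
}}

```text
time: 7.85
tool_pos: [0.521, -0.3996, 0.0158]
eef_rot: [0.783, 0.622, 0.0, -0.0]
ft_force: [-1.1, 1.8, 5.2]
gripper_width: 0.0372
grasp_force: 42.3
```

```bash
python3 - <<'E'
from h import *
st=arm.read_state(); print(st['tool_pos'],st['ft_force'],togo(st,(.5223,-.4007),.0158,np.radians(-13)))
E
```

```text
[ 0.52095552 -0.39955966  0.01584636] [-1.11190254  1.79386207  5.22844398] (array([-0.003,  0.005,  0.   ]), np.float64(-0.004))
```

>>> {"fn": "play_rows", "kwargs": {
  "commands": [
    [[0, 0, -0.007], 0],
    [[-0.003, 0.005, -0.007], -0.004],
    [[-0.003, 0.005, -0.007], -0.004],
    [[-0.003, 0.005, -0.003], -0.004],
    [[-0.003, 0.005, 0], -0.004],
    [[-0.003, 0.005, 0], -0.004]
  ]
}}

```text
time: 8.6
tool_pos: [0.5224, -0.4008, 0.0158]
eef_rot: [0.783, 0.623, 0.0, 0.0]
ft_force: [-1.4, 2.0, 5.9]
gripper_width: 0.0374
grasp_force: 42.5
```

```bash
python3 - <<'E'
from h import *
st=arm.read_state(); print(st['tool_pos'],st['ft_force'],togo(st,(.5223,-.4007),.0158,np.radians(-13)))
E
```

```text
[ 0.52244992 -0.40075278  0.01584127] [-1.37399284  2.04052326  5.93884144] (array([ 0.   , -0.001,  0.   ]), np.float64(0.001))
```

>>> {"fn": "play_rows", "kwargs": {
  "commands": [
    [[0, 0, 0], 0],
    [[0, 0, 0], 0],
    [[0, 0, 0], 0]
  ],
  "claw": 105
}}

```text
time: 8.98
tool_pos: [0.5223, -0.4007, 0.0147]
eef_rot: [0.782, 0.623, -0.0, -0.0]
ft_force: [0.8, -0.4, -0.2]
gripper_width: 0.0501
grasp_force: 0.0
```

>>> {"fn": "play_rows", "kwargs": {
  "commands": [
    [[0, 0, -0.1], 0],
    [[0, 0, -0.2], 0],
    [[-0.05, 0, -0.4], 0],
    [[-0.05, 0, -0.55], 0],
    [[-0.05, 0, -0.55], 0],
    [[-0.05, 0, -0.55], 0]
  ]
}}

```text
time: 9.72
tool_pos: [0.5189, -0.4144, 0.1791]
eef_rot: [0.782, 0.623, 0.0, -0.001]
ft_force: [-0.1, 0.2, 0.1]
gripper_width: 0.0502
grasp_force: 0.0
```

```bash
python3 - <<'E'
from h import *
st,ci,p,d=shot('w4'); outline(ci,p)
for z in (.0125,.017): print(sink(near=(.5224,-.4003),zlo=z,ci=ci,d=d)[:4])
E
```

```text
t 9.725 tcp [ 0.5189 -0.4144  0.1791] yaw_y -12.96 w 0.0502
(array([ 0.52228796, -0.40063971]), array([0.09305429, 0.03807462]), 76.9784164428711, array([0.01782454, 0.02479188, 0.04044661]))
(array([ 0.52228796, -0.40063971]), array([0.09305429, 0.03807462]), 76.9784164428711, array([0.01786716, 0.02515227, 0.04044731]))
```

View pics/w4.png

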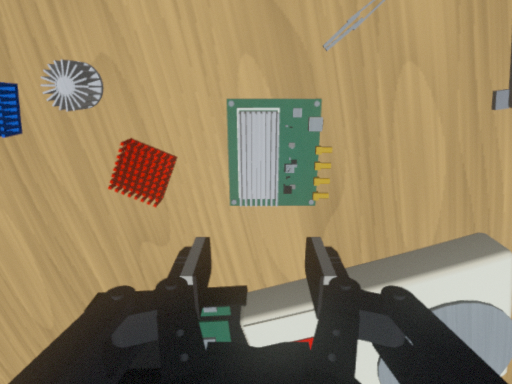

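sink_long lies in the outline of board_long, at (259,157) in the view, and depth confirms its centre and angle within 0.5 mm. Next is the round sink at (72,85). The red block at (142,172) and the blue one at (8,110) stand near it.

```bash
python3 - <<'E'
from h import *
z=np.load('pics/w4.npz');ci=optics.camera_info('wrist');d=z['d']
P=cloud(ci,d)
for n,(u,v) in dict(round=(68,85),red=(142,172),blue=(8,110)).items():
    c=onplane(ci,[(u,v)],.025)[0]; print(n,c,[np.round(x,4) for x in sink(near=c,zlo=.004,rad=.055,ci=ci,d=d)[:4]])
st=arm.read_state();print(togo(st,(.357,-.287),.15,np.radians(-40)),togo(st,(.357,-.287),.15,np.radians(50)))
E
```

```text
round [ 0.35996184 -0.28724104] [array([ 0.359 , -0.2872]), array([0.0476, 0.0479]), np.float64(74.7305), array([0.0053, 0.0266, 0.0297])]
red [ 0.40187742 -0.38676167] [array([ 0.3966, -0.3892]), array([0.0553, 0.0552]), np.float64(53.5399), array([0.0049, 0.0189, 0.0255])]
blue [ 0.28778325 -0.29296317] [array([ 0.2717, -0.2888]), array([0.0546, 0.0212]), np.float64(69.0798), array([0.0043, 0.0121, 0.0248])]
(array([ 0.292, -0.62 ,  0.096]), np.float64(0.944)) (array([ 0.292, -0.62 ,  0.096]), np.float64(-2.198))
```

>>> {"fn": "play_rows", "kwargs": {
  "commands": [
    [[0.15, -0.3, 0], 0.3],
    [[0.294, -0.615, 0.1], 0.594],
    [[0.294, -0.615, 0.267], 0.594],
    [[0.294, -0.615, 0.267], 0.594],
    [[0.294, -0.615, 0.267], 0.594],
    [[0.294, -0.615, 0.267], 0.594],
    [[0.294, -0.615, 0.267], 0.594]
  ],
  "claw": 0
}}

```text
time: 10.65
tool_pos: [0.3602, -0.2891, 0.1]
eef_rot: [0.866, 0.5, 0.0, 0.001]
ft_force: [-0.0, -0.2, 0.2]
gripper_width: 0.0853
grasp_force: 0.0
```

```bash
python3 - <<'E'
from h import *
st,ci,p,d=shot('w5')
r=sink(near=(.359,-.2872),zlo=.004,rad=.045,ci=ci,d=d); print(r[:4])
print(togo(st,r[0],.003,np.radians(-30)))
E
```

```text
t 10.65 tcp [ 0.3602 -0.2891  0.1   ] yaw_y -29.96 w 0.0853
(array([ 0.35822333, -0.28749167]), array([0.04793201, 0.04733817]), 64.06153869628906, array([0.00494015, 0.02755768, 0.03023636]))
(array([ 0.002, -0.009,  0.323]), np.float64(0.001))
```

>>> {"fn": "play_rows", "kwargs": {
  "commands": [
    [[0.002, -0.009, 0.15], 0],
    [[0.002, -0.009, 0.28], 0],
    [[0.002, -0.009, 0.323], 0],
    [[0.002, -0.009, 0.323], 0],
    [[0.002, -0.009, 0.323], 0]
  ]
}}

```text
time: 11.32
tool_pos: [0.3575, -0.2867, 0.0035]
eef_rot: [0.866, 0.5, 0.0, 0.001]
ft_force: [0.2, -0.1, 0.5]
gripper_width: 0.0852
grasp_force: 0.0
```

>>> {"fn": "play_rows", "kwargs": {
  "commands": [
    [[0, 0, 0], 0],
    [[0, 0, 0], 0],
    [[0, 0, 0], 0],
    [[0, 0, 0], 0]
  ],
  "claw": 255,
  "newtons": 35
}}

```text
time: 11.82
tool_pos: [0.3575, -0.2862, 0.0036]
eef_rot: [0.866, 0.5, 0.0, 0.001]
ft_force: [-0.1, 0.6, 5.6]
gripper_width: 0.047
grasp_force: 35.3
```

>>> {"fn": "play_rows", "kwargs": {
  "commands": [
    [[0, 0, -0.2], 0],
    [[0, 0, -0.4], 0],
    [[0.2, 0.02, -0.57], 0],
    [[0.4, 0.04, -0.57], 0],
    [[0.6, 0.06, -0.57], 0],
    [[0.74, 0.08, -0.57], 0]
  ]
}}

```text
time: 12.58
tool_pos: [0.4899, -0.1028, 0.1743]
eef_rot: [0.865, 0.501, 0.0, -0.0]
ft_force: [0.6, -1.3, -1.2]
gripper_width: 0.047
grasp_force: 36.7
```

>>> {"fn": "play_rows", "kwargs": {
  "commands": [
    [[0.2, 0.02, 0], 0],
    [[0.4, 0.04, 0], 0],
    [[0.6, 0.06, 0], 0],
    [[0.78, 0.08, 0], 0],
    [[0.78, 0.08, 0], 0],
    [[0.78, 0.08, 0], 0],
    [[0.78, 0.08, 0], 0]
  ]
}}

```text
time: 13.45
tool_pos: [0.6258, 0.0831, 0.1742]
eef_rot: [0.867, 0.499, -0.0, 0.0]
ft_force: [0.6, -1.2, -0.8]
gripper_width: 0.0468
grasp_force: 36.7
```

```bash
cat >> h.py <<'E'
def held(st,ci,d,hw):
    P=cloud(ci,d); r=R.from_quat(st['eef_rot']); q=r.inv().apply(P.reshape(-1,3)-st['tool_pos'])
    m=(abs(q[:,1])<hw)&(abs(q[:,0])<.07)&(q[:,2]<.01)&(q[:,2]>-.035)
    print('held x',np.percentile(q[m,0],[.3,99.7]).round(4),'y',np.percentile(q[m,1],[.3,99.7]).round(4),'z',np.percentile(q[m,2],[2,50,98]).round(4))
E
python3 - <<'E'
from h import *
st,ci,p,d=shot('w6'); outline(ci,p); chip(ci,d,(.666,.149)); held(st,ci,d,.005); held(st,ci,d,.02)
E
```

```text
t 13.45 tcp [0.6258 0.0831 0.1742] yaw_y -30.16 w 0.0468
outline px [249. 100.] xy [653.1 147.8] size [49.1 50.2] ang 16.25
chip [653.2 148.1] [25.4 25.3] 26.3 z 0.0135
held x [-0.0239  0.0234] y [-0.005   0.0049] z [-0.0266 -0.0243  0.0011]
held x [-0.0232  0.0232] y [-0.0198  0.0198] z [-0.0266 -0.0237  0.0011]
```

View pics/w6.png

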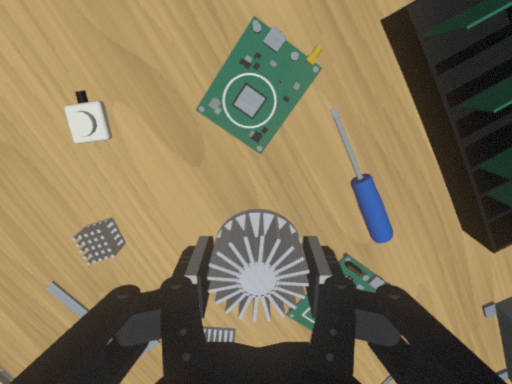

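>>> {"fn": "play_rows", "kwargs": {
  "commands": [
    [[0.233, -0.03, 0], 0],
    [[0.233, -0.03, 0.2], 0],
    [[0.233, -0.03, 0.35], 0],
    [[0.233, -0.03, 0.42], 0],
    [[0.233, -0.03, 0.42], 0],
    [[0.233, -0.03, 0.42], 0],
    [[0.233, -0.03, 0.42], 0]
  ]
}}

```text
time: 14.38
tool_pos: [0.6551, 0.1498, 0.05]
eef_rot: [0.866, 0.5, 0.002, 0.001]
ft_force: [0.4, -0.5, -0.4]
gripper_width: 0.0476
grasp_force: 36.8
```

```bash
python3 - <<'E'
from h import *
st=arm.read_state(); print(st['tool_pos'],togo(st,(.6532,.1479),.0176))
E
```

```text
[0.65506224 0.14978879 0.05003654] (array([-0.009, -0.002,  0.108]), 0.0)
```

>>> {"fn": "play_rows", "kwargs": {
  "commands": [
    [[-0.009, -0.002, 0.05], 0],
    [[-0.009, -0.002, 0.08], 0],
    [[-0.009, -0.002, 0.095], 0],
    [[-0.009, -0.002, 0.097], 0],
    [[-0.009, -0.002, 0.097], 0],
    [[-0.009, -0.002, 0.097], 0]
  ]
}}

```text
time: 15.12
tool_pos: [0.6521, 0.1479, 0.0191]
eef_rot: [0.866, 0.5, 0.0, 0.0]
ft_force: [0.2, -0.2, -0.5]
gripper_width: 0.047
grasp_force: 37.0
```

```bash
python3 - <<'E'
from h import *
st=arm.read_state(); print(st['tool_pos'],st['ft_force'],togo(st,(.6532,.1479),.0176))
E
```

```text
[0.65206415 0.14788014 0.01908998] [ 0.24676836 -0.19570157 -0.47585208] (array([0.002, 0.003, 0.005]), 0.0)
```

>>> {"fn": "play_rows", "kwargs": {
  "commands": [
    [[0.002, 0.003, 0], 0],
    [[0.002, 0.003, 0.003], 0],
    [[0.002, 0.003, 0.005], 0],
    [[0.002, 0.003, 0.005], 0],
    [[0.002, 0.003, 0.005], 0]
  ]
}}

```text
time: 15.75
tool_pos: [0.6531, 0.148, 0.0177]
eef_rot: [0.866, 0.5, 0.0, -0.0]
ft_force: [-2.1, 0.5, 4.5]
gripper_width: 0.0468
grasp_force: 37.2
```

```bash
python3 - <<'E'
from h import *
st=arm.read_state(); print(st['tool_pos'],st['ft_force'],togo(st,(.6532,.1479),.0176))
E
```

```text
[0.65306091 0.14797967 0.01773944] [-2.05867314  0.49193929  4.54464951] (array([0.   , 0.001, 0.   ]), 0.0)
```

>>> {"fn": "play_rows", "kwargs": {
  "commands": [
    [[0, 0, 0], 0],
    [[0, 0, 0], 0],
    [[0, 0, 0], 0]
  ],
  "claw": 80
}}

```text
time: 16.12
tool_pos: [0.6528, 0.1479, 0.017]
eef_rot: [0.866, 0.5, -0.0, -0.0]
ft_force: [0.7, 0.3, 0.7]
gripper_width: 0.0589
grasp_force: 0.0
```

>>> {"fn": "play_rows", "kwargs": {
  "commands": [
    [[0, 0, -0.1], 0],
    [[0, 0, -0.2], 0],
    [[-0.1, -0.1, -0.35], 0],
    [[-0.2, -0.2, -0.5], 0],
    [[-0.25, -0.25, -0.5], 0],
    [[-0.25, -0.25, -0.5], 0],
    [[-0.25, -0.25, -0.5], 0]
  ]
}}

```text
time: 17.0
tool_pos: [0.5513, 0.121, 0.167]
eef_rot: [0.866, 0.5, 0.0, 0.0]
ft_force: [0.3, 0.5, -0.3]
gripper_width: 0.0587
grasp_force: 0.0
```

```bash
python3 - <<'E'
from h import *
st,ci,p,d=shot('w7'); outline(ci,p)
print(sink(near=(.6532,.1479),zlo=.017,rad=.05,ci=ci,d=d)[:4])
r=sink(near=(.424,.1),zlo=.004,rad=.035,ci=ci,d=d); print('small',r[:4],r[4][0])
print(togo(st,r[0],.11,np.radians(r[2])),togo(st,r[0],.11,np.radians(r[2]+90)))
E
```

```text
t 17.0 tcp [0.5513 0.121  0.167 ] yaw_y -29.95 w 0.0587
(array([0.65232892, 0.14721652]), array([0.04707963, 0.04793431]), 48.38108825683594, array([0.01860594, 0.04158755, 0.04445685]))
small (array([0.42617126, 0.10380136]), array([0.03677484, 0.03769926]), 78.367919921875, array([0.0050606 , 0.02326526, 0.03186123])) (166.90310668945312, 240.00650024414062)
(array([-0.258, -0.333,  0.19 ]), np.float64(2.502)) (array([-0.258, -0.333,  0.19 ]), np.float64(-0.639))
```

View pics/w7.png

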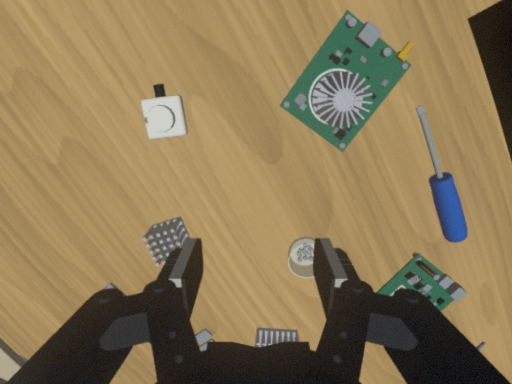

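The round sink sits in its circle at (342,98), about 1 mm off centre. The small sink is at (165,240) and the pot at (303,255), untouched.

>>> {"fn": "play_rows", "kwargs": {
  "commands": [
    [[-0.15, -0.2, 0.05], -0.3],
    [[-0.258, -0.333, 0.19], -0.639],
    [[-0.258, -0.333, 0.19], -0.639],
    [[-0.258, -0.333, 0.19], -0.639],
    [[-0.258, -0.333, 0.19], -0.639],
    [[-0.258, -0.333, 0.19], -0.639],
    [[-0.258, -0.333, 0.19], -0.639]
  ],
  "claw": 0
}}

```text
time: 17.92
tool_pos: [0.4262, 0.1035, 0.1105]
eef_rot: [0.775, 0.632, 0.0, 0.0]
ft_force: [-0.1, -0.0, 0.0]
gripper_width: 0.0857
grasp_force: 0.0
```

```bash
python3 - <<'E'
from h import *
st,ci,p,d=shot('w8')
r=sink(near=(.426,.104),zlo=.004,rad=.035,ci=ci,d=d); print('small',r[:4],r[4][0])
print(togo(st,r[0],.004,np.radians(r[2])),togo(st,r[0],.004,np.radians(r[2]+90)))
E
```

```text
t 17.925 tcp [0.4262 0.1035 0.1105] yaw_y -11.68 w 0.0857
small (array([0.42593341, 0.10318509]), array([0.03677089, 0.03594051]), 78.13784790039062, array([0.00430651, 0.02173994, 0.03224858])) (257.0, 193.49998474121094)
(array([-0.001, -0.001,  0.355]), np.float64(-3.135)) (array([-0.001, -0.001,  0.355]), np.float64(0.007))
```

>>> {"fn": "play_rows", "kwargs": {
  "commands": [
    [[-0.001, -0.001, 0.17], 0.007],
    [[-0.001, -0.001, 0.3], 0.007],
    [[-0.001, -0.001, 0.355], 0.007],
    [[-0.001, -0.001, 0.355], 0.007],
    [[-0.001, -0.001, 0.355], 0.007]
  ]
}}

```text
time: 18.6
tool_pos: [0.4265, 0.1029, 0.0051]
eef_rot: [0.777, 0.63, -0.0, 0.001]
ft_force: [-0.3, -0.3, -0.0]
gripper_width: 0.0853
grasp_force: 0.0
```

>>> {"fn": "play_rows", "kwargs": {
  "commands": [
    [[0, 0, 0], 0],
    [[0, 0, 0], 0],
    [[0, 0, 0], 0],
    [[0, 0, 0], 0],
    [[0, 0, 0], 0]
  ],
  "claw": 255,
  "newtons": 30
}}

```text
time: 19.23
tool_pos: [0.4258, 0.1035, 0.005]
eef_rot: [0.776, 0.63, -0.0, -0.0]
ft_force: [-1.5, -0.2, 5.9]
gripper_width: 0.036
grasp_force: 30.4
```

>>> {"fn": "play_rows", "kwargs": {
  "commands": [
    [[0, 0, -0.2], 0],
    [[0, 0, -0.4], 0],
    [[0.2, 0.06, -0.57], 0],
    [[0.4, 0.12, -0.57], 0],
    [[0.6, 0.18, -0.57], 0],
    [[0.729, 0.221, -0.57], 0],
    [[0.729, 0.221, -0.57], 0],
    [[0.729, 0.221, -0.57], 0]
  ]
}}

```text
time: 20.23
tool_pos: [0.5351, 0.3028, 0.1748]
eef_rot: [0.777, 0.63, -0.002, -0.0]
ft_force: [-0.4, -0.4, -0.7]
gripper_width: 0.0353
grasp_force: 30.5
```

>>> {"fn": "play_rows", "kwargs": {
  "commands": [
    [[0, 0, 0], 0],
    [[0, 0, 0], 0]
  ]
}}

```text
time: 20.48
tool_pos: [0.5356, 0.3027, 0.1756]
eef_rot: [0.777, 0.629, -0.001, -0.0]
ft_force: [-0.6, -1.0, -0.9]
gripper_width: 0.0359
grasp_force: 30.5
```

```bash
python3 - <<'E'
from h import *
st,ci,p,d=shot('w9'); outline(ci,p); chip(ci,d,(.554,.387)); held(st,ci,d,.005); held(st,ci,d,.015)
E
```

```text
t 20.475 tcp [0.5356 0.3027 0.1756] yaw_y -12.0 w 0.0359
outline px [243.  76.] xy [541.5 396.6] size [38.7 38.2] ang 75.83
chip [541.4 396.6] [23.9 24.3] 77.8 z 0.0135
held x [-0.0181  0.0182] y [-0.005  0.005] z [-0.0273 -0.003   0.0035]
held x [-0.0181  0.0182] y [-0.015  0.015] z [-0.0272 -0.0132  0.0033]
```

View pics/w9.png

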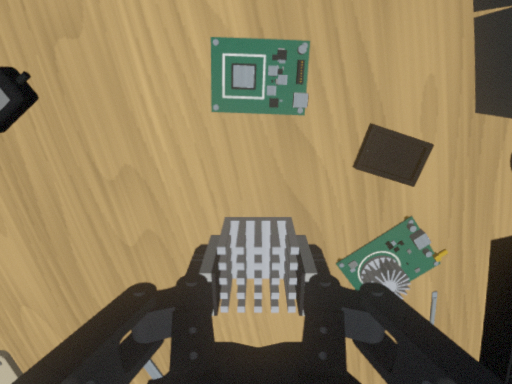

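The held sink at (258,260) is square in the pads. board_small's outline is at (243,76), with the size and chip agreeing. Lowering next.

>>> {"fn": "play_rows", "kwargs": {
  "commands": [
    [[0.2, -0.03, 0], 0.076],
    [[0.31, -0.046, 0.15], 0.076],
    [[0.31, -0.046, 0.3], 0.076],
    [[0.31, -0.046, 0.42], 0.076],
    [[0.31, -0.046, 0.42], 0.076],
    [[0.31, -0.046, 0.42], 0.076],
    [[0.31, -0.046, 0.42], 0.076]
  ]
}}

```text
time: 21.4
tool_pos: [0.5426, 0.398, 0.0515]
eef_rot: [0.788, 0.615, 0.001, -0.0]
ft_force: [0.8, -0.2, -0.4]
gripper_width: 0.0355
grasp_force: 30.5
```

```bash
python3 - <<'E'
from h import *
st=arm.read_state(); print(st['tool_pos'],togo(st,(.5415,.3966),.020,np.radians(-14.17)))
E
```

```text
[0.54261529 0.39801503 0.05153123] (array([-0.006, -0.003,  0.105]), np.float64(0.003))
```

>>> {"fn": "play_rows", "kwargs": {
  "commands": [
    [[-0.006, -0.003, 0.05], 0],
    [[-0.006, -0.003, 0.08], 0],
    [[-0.006, -0.003, 0.095], 0],
    [[-0.006, -0.003, 0.1], 0],
    [[-0.006, -0.003, 0.1], 0],
    [[-0.006, -0.003, 0.1], 0]
  ]
}}

```text
time: 22.15
tool_pos: [0.5402, 0.3961, 0.0194]
eef_rot: [0.788, 0.615, -0.0, -0.0]
ft_force: [-1.0, 1.0, -0.9]
gripper_width: 0.0352
grasp_force: 30.6
```

```bash
python3 - <<'E'
from h import *
st=arm.read_state(); print(st['tool_pos'],st['ft_force'],togo(st,(.5415,.3966),.019,np.radians(-14.17)))
E
```

```text
[0.5401794  0.39610644 0.01937739] [-1.00688323  0.97451609 -0.89953553] (array([0.003, 0.004, 0.001]), np.float64(0.004))
```

>>> {"fn": "play_rows", "kwargs": {
  "commands": [
    [[0.003, 0.004, -0.002], 0],
    [[0.003, 0.004, -0.002], 0],
    [[0.003, 0.004, 0.001], 0],
    [[0.003, 0.004, 0.003], 0],
    [[0.003, 0.004, 0.003], 0],
    [[0.003, 0.004, 0.003], 0]
  ]
}}

```text
time: 22.9
tool_pos: [0.5414, 0.3967, 0.0191]
eef_rot: [0.788, 0.615, -0.0, -0.0]
ft_force: [-1.7, -0.5, 4.9]
gripper_width: 0.0355
grasp_force: 31.2
```

```bash
python3 - <<'E'
from h import *
st=arm.read_state(); print(st['tool_pos'],st['ft_force'],togo(st,(.5415,.3966),.019,np.radians(-14.17)))
E
```

```text
[0.54139156 0.39666485 0.01914342] [-1.74415238 -0.53505956  4.92535946] (array([-0.,  0.,  0.]), np.float64(0.004))
```

>>> {"fn": "play_rows", "kwargs": {
  "commands": [
    [[0, 0, 0], 0],
    [[0, 0, 0], 0],
    [[0, 0, 0], 0]
  ],
  "claw": 112
}}

```text
time: 23.28
tool_pos: [0.5412, 0.3966, 0.0181]
eef_rot: [0.788, 0.615, -0.001, -0.0]
ft_force: [0.7, -0.5, 0.3]
gripper_width: 0.0483
grasp_force: 0.0
```

>>> {"fn": "play_rows", "kwargs": {
  "commands": [
    [[0, 0, -0.1], 0],
    [[0, 0, -0.2], 0],
    [[-0.1, 0, -0.35], 0],
    [[-0.2, 0, -0.5], 0],
    [[-0.2, 0, -0.5], 0],
    [[-0.2, 0, -0.5], 0]
  ]
}}

```text
time: 24.02
tool_pos: [0.5264, 0.3393, 0.168]
eef_rot: [0.788, 0.615, -0.001, -0.001]
ft_force: [-0.7, 0.1, -0.2]
gripper_width: 0.0483
grasp_force: 0.0
```

```bash
python3 - <<'E'
from h import *
st,ci,p,d=shot('w10'); outline(ci,p)
print(sink(near=(.5415,.3966),zlo=.0165,rad=.035,ci=ci,d=d)[:4])
E
```

```text
t 24.025 tcp [0.5264 0.3393 0.168 ] yaw_y -14.03 w 0.0483
(array([0.5411261, 0.3961459]), array([0.03563775, 0.03602855]), 75.86604309082031, array([0.01765623, 0.01956944, 0.04620586]))
```

View pics/w10.png

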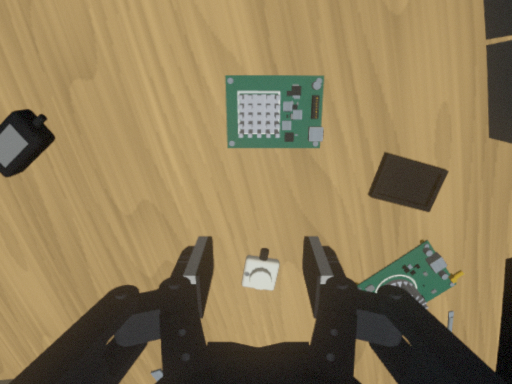

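The small sink sits centred in its outline at (259,114). Now to the last one, sink_large.

>>> {"fn": "play_rows", "kwargs": {
  "commands": [
    [[-0.2, 0.01, 0], 0],
    [[-0.4, 0.03, 0], 0],
    [[-0.6, 0.04, 0], 0],
    [[-0.75, 0.051, 0], 0]
  ],
  "claw": 0
}}

```text
time: 24.58
tool_pos: [0.4859, 0.1148, 0.1674]
eef_rot: [0.788, 0.615, -0.002, -0.0]
ft_force: [1.3, 0.1, 0.1]
gripper_width: 0.0855
grasp_force: 0.0
```

>>> {"fn": "play_rows", "kwargs": {
  "commands": [
    [[-0.2, 0.01, 0], 0],
    [[-0.4, 0.03, 0], 0],
    [[-0.6, 0.04, 0], 0],
    [[-0.78, 0.051, 0], 0],
    [[-0.78, 0.051, 0.1], 0],
    [[-0.78, 0.051, 0.1], 0],
    [[-0.78, 0.051, 0.1], 0],
    [[-0.78, 0.051, 0.1], 0]
  ]
}}

```text
time: 25.58
tool_pos: [0.4457, -0.1135, 0.1391]
eef_rot: [0.788, 0.616, -0.001, -0.0]
ft_force: [0.9, 0.9, -0.1]
gripper_width: 0.0856
grasp_force: 0.0
```

```bash
python3 - <<'E'
from h import *
st,ci,p,d=shot('w11')
r=sink(near=(.447,-.105),zlo=.004,rad=.05,ci=ci,d=d); print('large',r[:4],r[4][0])
for a in (0,90): print(togo(st,r[0],.0,np.radians(r[2]+a)))
E
```

```text
t 25.575 tcp [ 0.4457 -0.1135  0.1391] yaw_y -13.95 w 0.0856
large (array([ 0.4484632, -0.1029166]), array([0.05452942, 0.05422264]), 55.41618728637695, array([0.00427878, 0.01612266, 0.02631836])) (259.25567626953125, 169.98416137695312)
(array([0.037, 0.001, 0.464]), np.float64(-2.421))
(array([0.037, 0.001, 0.464]), np.float64(0.72))
```

View pics/w11.png

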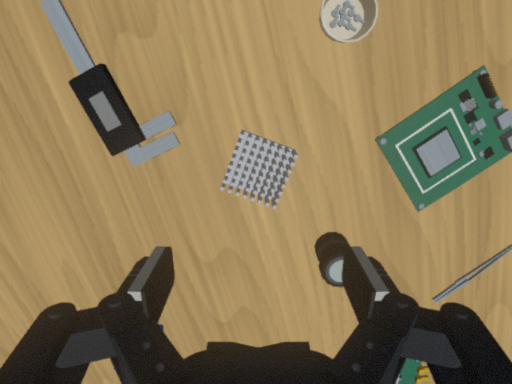

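sink_large, silver, is at (259,170). board_large's outline is fully visible at (437,152). The lens at (337,262) and the calliper jaws at (165,140) stay clear of the fingers when they close along the lower-right diagonal.

```bash
python3 - <<'E'
from h import *
ci=optics.camera_info('wrist');p=cv2.imread('pics/w11.png');d=np.load('pics/w11.npz')['d']
outline(ci,p); c=onplane(ci,[(437,152)],.014)[0]; chip(ci,d,c)
for u,v,n in ((345,262,'lens'),(349,17,'pot')): print(n,onplane(ci,[(u,v)],.044 if n=='lens' else .02))
E
```

```text
outline px [436. 151.] xy [ 615.2 -128.6] size [57.3 57.2] ang 22.46
chip [ 614.8 -128.1] [36.5 37.3] 22.6 z 0.0138
lens [[ 0.50697114 -0.20073465]]
pot [[0.54870711 0.00210082]]
```

>>> {"fn": "play_rows", "kwargs": {
  "commands": [
    [[0.037, 0.001, 0.1], 0.36],
    [[0.037, 0.001, 0.2], 0.72],
    [[0.037, 0.001, 0.2], 0.72],
    [[0.037, 0.001, 0.2], 0.72],
    [[0.037, 0.001, 0.2], 0.72]
  ]
}}

```text
time: 26.25
tool_pos: [0.4487, -0.1038, 0.0799]
eef_rot: [0.885, 0.465, 0.0, 0.0]
ft_force: [0.3, -0.7, 0.1]
gripper_width: 0.0853
grasp_force: 0.0
```

```bash
python3 - <<'E'
from h import *
st=arm.read_state(); print(st['tool_pos'],togo(st,(.4485,-.1029),0.0,np.radians(-34.6)))
E
```

```text
[ 0.44871714 -0.10379757  0.07985987] (array([ 0.002, -0.003,  0.266]), np.float64(-0.0))
```

>>> {"fn": "play_rows", "kwargs": {
  "commands": [
    [[0.002, -0.003, 0.12], 0],
    [[0.002, -0.003, 0.22], 0],
    [[0.002, -0.003, 0.262], 0],
    [[0.002, -0.003, 0.262], 0],
    [[0.002, -0.003, 0.262], 0]
  ]
}}

```text
time: 26.88
tool_pos: [0.448, -0.103, 0.001]
eef_rot: [0.886, 0.464, -0.0, 0.0]
ft_force: [0.2, -0.3, 0.7]
gripper_width: 0.0855
grasp_force: 0.0
```

>>> {"fn": "play_rows", "kwargs": {
  "commands": [
    [[0, 0, 0], 0],
    [[0, 0, 0], 0],
    [[0, 0, 0], 0],
    [[0, 0, 0], 0]
  ],
  "claw": 255,
  "newtons": 40
}}

```text
time: 27.38
tool_pos: [0.4478, -0.1025, 0.0007]
eef_rot: [0.886, 0.464, -0.0, 0.0]
ft_force: [-0.8, 0.1, 5.9]
gripper_width: 0.0534
grasp_force: 41.9
```

>>> {"fn": "play_rows", "kwargs": {
  "commands": [
    [[0, 0, -0.2], 0],
    [[0, 0, -0.4], 0],
    [[-0.005, 0.15, -0.57], 0.3],
    [[-0.005, 0.344, -0.57], 0.6],
    [[-0.005, 0.344, -0.57], 0.6],
    [[-0.005, 0.344, -0.57], 0.6]
  ]
}}

```text
time: 28.12
tool_pos: [0.5304, -0.1618, 0.1703]
eef_rot: [0.945, 0.327, -0.002, -0.001]
ft_force: [-0.6, 0.8, -0.7]
gripper_width: 0.0532
grasp_force: 43.5
```

>>> {"fn": "play_rows", "kwargs": {
  "commands": [
    [[0, 0, 0], 0.3],
    [[0, 0, 0], 0.55],
    [[0, 0, 0], 0.55],
    [[0, 0, 0], 0.55],
    [[0, 0, 0], 0.55]
  ]
}}

```text
time: 28.75
tool_pos: [0.5314, -0.1622, 0.171]
eef_rot: [0.981, 0.194, -0.001, -0.0]
ft_force: [-0.3, -0.8, -0.3]
gripper_width: 0.0536
grasp_force: 43.5
```

```bash
python3 - <<'E'
from h import *
st,ci,p,d=shot('w12'); outline(ci,p); chip(ci,d,(.615,-.1284)); held(st,ci,d,.005); held(st,ci,d,.022)
print(togo(st,(.615,-.1284),.05,np.radians(22.46-90)))
E
```

```text
t 28.75 tcp [ 0.5314 -0.1622  0.171 ] yaw_y -67.57 w 0.0536
outline px [259.  77.] xy [ 615.4 -128.1] size [55.9 57. ] ang 22.37
chip [ 615.6 -127.8] [35.4 36. ] 22.3 z 0.0136
held x [-0.0273  0.0272] y [-0.005   0.0048] z [-0.0256 -0.0202 -0.002 ]
held x [-0.0273  0.0271] y [-0.0209  0.0217] z [-0.0255 -0.0185 -0.002 ]
(array([0.301, 0.002, 0.403]), np.float64(-0.001))
```

Consistent: target (0.6153, -0.1282).

>>> {"fn": "play_rows", "kwargs": {
  "commands": [
    [[0.2, 0.002, 0], 0],
    [[0.301, 0.002, 0.15], 0],
    [[0.301, 0.002, 0.3], 0],
    [[0.301, 0.002, 0.4], 0],
    [[0.301, 0.002, 0.4], 0],
    [[0.301, 0.002, 0.4], 0],
    [[0.301, 0.002, 0.4], 0]
  ]
}}

```text
time: 29.68
tool_pos: [0.6162, -0.1293, 0.0527]
eef_rot: [0.981, 0.194, 0.001, 0.001]
ft_force: [0.8, 0.4, -0.8]
gripper_width: 0.0534
grasp_force: 43.4
```

```bash
python3 - <<'E'
from h import *
st=arm.read_state(); print(st['tool_pos'],togo(st,(.6153,-.1282),.0165,np.radians(22.4-90)))
E
```

```text
[ 0.61623383 -0.12926423  0.05267596] (array([-0.002, -0.005,  0.121]), np.float64(-0.001))
```

>>> {"fn": "play_rows", "kwargs": {
  "commands": [
    [[-0.002, -0.005, 0.06], 0],
    [[-0.002, -0.005, 0.09], 0],
    [[-0.002, -0.005, 0.108], 0],
    [[-0.002, -0.005, 0.112], 0],
    [[-0.002, -0.005, 0.115], 0],
    [[-0.002, -0.005, 0.115], 0]
  ]
}}

```text
time: 30.42
tool_pos: [0.6141, -0.1277, 0.0166]
eef_rot: [0.981, 0.194, -0.001, 0.0]
ft_force: [-0.8, -0.4, -1.8]
gripper_width: 0.0532
grasp_force: 43.4
```

```bash
python3 - <<'E'
from h import *
st=arm.read_state(); print(st['tool_pos'],st['ft_force'],togo(st,(.6153,-.1282),.0148,np.radians(22.4-90)))
E
```

```text
[ 0.61414339 -0.12774039  0.01656432] [-0.75144048 -0.43960367 -1.75231692] (array([0.003, 0.003, 0.006]), np.float64(-0.002))
```

>>> {"fn": "play_rows", "kwargs": {
  "commands": [
    [[0.003, 0.003, 0], 0],
    [[0.003, 0.003, 0.003], 0],
    [[0.003, 0.003, 0.006], 0],
    [[0.003, 0.003, 0.007], 0],
    [[0.003, 0.003, 0.007], 0]
  ]
}}

```text
time: 31.05
tool_pos: [0.6153, -0.1281, 0.0148]
eef_rot: [0.981, 0.194, -0.001, -0.0]
ft_force: [-1.0, 1.3, 5.2]
gripper_width: 0.0535
grasp_force: 44.2
```

```bash
python3 - <<'E'
from h import *
st=arm.read_state(); print(st['tool_pos'],st['ft_force'],togo(st,(.6153,-.1282),.0148,np.radians(22.4-90)))
E
```

```text
[ 0.61526094 -0.12809507  0.01484127] [-0.99497975  1.25871107  5.17598761] (array([-0.,  0.,  0.]), np.float64(-0.001))
```

>>> {"fn": "play_rows", "kwargs": {
  "commands": [
    [[0, 0, 0], 0],
    [[0, 0, 0], 0],
    [[0, 0, 0], 0]
  ],
  "claw": 60
}}

```text
time: 31.42
tool_pos: [0.6151, -0.1281, 0.0141]
eef_rot: [0.981, 0.194, -0.001, 0.0]
ft_force: [0.4, -0.0, 0.4]
gripper_width: 0.0654
grasp_force: 0.0
```

>>> {"fn": "play_rows", "kwargs": {
  "commands": [
    [[0, 0, -0.1], 0],
    [[0, 0, -0.2], 0],
    [[-0.1, 0, -0.35], 0],
    [[-0.2, 0, -0.5], 0],
    [[-0.2, 0, -0.6], 0],
    [[-0.2, 0, -0.6], 0],
    [[-0.2, 0, -0.6], 0]
  ]
}}

```text
time: 32.3
tool_pos: [0.5598, -0.1501, 0.1935]
eef_rot: [0.981, 0.194, -0.001, -0.0]
ft_force: [-0.8, 1.1, -1.4]
gripper_width: 0.0655
grasp_force: 0.0
```

```bash
python3 - <<'E'
from h import *
st,ci,p,d=shot('w13')
print(sink(near=(.6153,-.1282),zlo=.0165,rad=.045,ci=ci,d=d)[:4])
t,_=optics.grab_frame('top'); cv2.imwrite('pics/t2.png',cv2.resize(t[70:300,60:500],None,fx=1.8,fy=1.8,interpolation=cv2.INTER_CUBIC))
E
```

```text
t 32.3 tcp [ 0.5598 -0.1501  0.1935] yaw_y -67.6 w 0.0655
(array([ 0.61453973, -0.12723228]), array([0.05374357, 0.05439677]), 22.330942153930664, array([0.01768834, 0.0193906 , 0.04022342]))
```

View pics/w13.png

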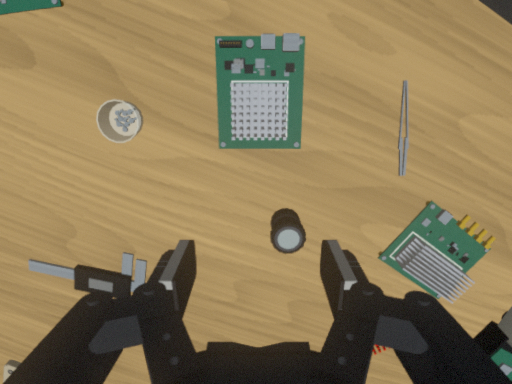

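View pics/t2.png

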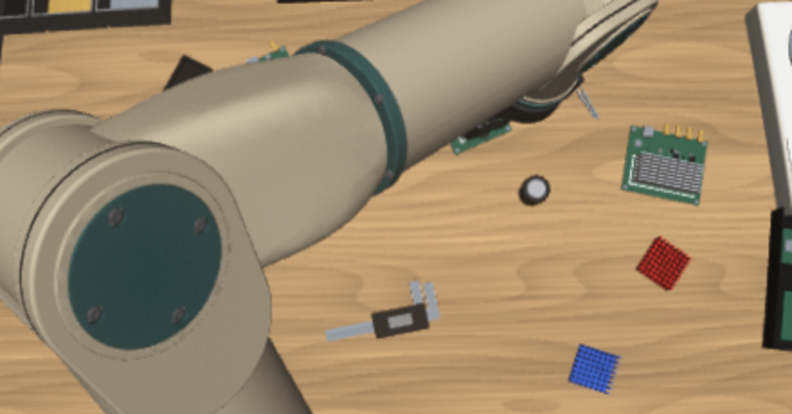

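The large sink is inside its outline at (259,110), turned in line with it. The lens (288,232) and pot (119,121) stand as before, and nothing else has moved. Handing in.

```bash
python3 -c "
from plant import order
print(order.sign_off())"
```

```text
the job is handed in; nothing more can be done
None
```

All four heat sinks were placed flat on their matching chips and handed in at about 32 s. They measured within about 1.2 mm of the outline centres and aligned to about 0.1° (the round one has no alignment to check). The lens and the pot of screws were left standing.

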